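Steer the laser spot into the green ring with the two mirror screws

TASK

Turn the orange and the blue adjusting screw of the tilted mirror mount, one after the other, until the red laser spot on the white board lies wholly inside the green ring. Then let go of the screws, and leave the loose things on the bench where they are.

Things in the scene. Friction and masses are not known exactly. Their poses are not given: they have to be found in the camera images.
- mount: Mirror mount bolted to the bench. Origin: on the bench at the foot of the vertical axis about which its mirror head turns; x points to the white board, y to the left of that, z up. Base plate 12 mm thick, 75 mm to -y, 170 mm to +y, 75 mm to either side in x. A laser in the base shines up the axis onto a mirror that looks down towards the board.
- head: The turning mirror head; origin as the mount's, x towards the spot. Its back plate (102 x 82 x 10 mm, top face 193 mm above the bench at the middle) tilts 0.456 rad: it rises towards the board, so its normal leans towards -x. Posts 12 mm thick at y = +-47 mm carry it. The head turns with the orange screw, 0.08 rad per rad, and the blue screw on it turns along.
- screw_orange_grip (a point): Middle of the orange screw's knurled knob, on its axis: a good grasp point. It stands on a grey housing 125 mm to the mount's +y side, 128 mm high. Site z points out along the screw (0.456 rad from vertical towards mount -x); x, y turn with it. Knob 24 mm in diameter, from 12 mm below to 12 mm above this point, then bare 8 mm stem; the housing's tilted face is 26 mm below this point.
- screw_orange: The orange screw: azimuth; origin on its axis at the housing's face. Counter-clockwise, looking down on the knob, it swings the spot about the mount's origin to +y (left), clockwise to -y: about 16 mm per rad. Its knob has up to 0.8 rad of play before the spot follows. Friction 0.05 N m, no axial motion, stays where left. Starts in mid-travel, stops 4.2 rad either side; up to 4.4 rad may be needed.
- screw_blue_grip (a point): Middle of the blue screw's knob, 231 mm high, above the head's turning axis, on the back plate's higher half. Same sizes as the orange one; point z points out along the screw, 0.456 rad from vertical towards the head's -x; the plate face is 26 mm below this point.
- screw_blue: The blue screw: elevation; origin on its axis at the plate face. Counter-clockwise, looking down on the knob, it moves the spot straight away from the mount's origin, clockwise back towards it: 16 mm per rad. Play, friction, travel and start as for the orange screw.
- spot: The red laser spot, a light disc 12 mm in diameter on the board; origin at its centre. It has no substance and only moves as the screws turn. At both screws' mid-travel it lies 200 mm from the mount's origin along mount x.
- ring_green: The target: a flat printed green ring on the white board, inside diameter 28 mm, outside 42 mm; origin at its centre. Blue, yellow and black rings of the same size on the board are not the target; the four lie at the corners of a square of about 64 mm, any colour at any corner.
- board: White board fixed flat on the bench, 170 x 170 x 10 mm; origin: centre of its underside.
- jar: Bystander: loose amber jar, 44 mm in diameter, 70 mm high, beside the mount; origin: centre of its underside.
- driver: Bystander: loose screwdriver lying on the bench beside the mount, grey handle; origin near its middle, at bench height.
- weight: Bystander: loose brass weight, 38 mm in diameter, 52 mm high, beside the board; origin: centre of its underside.
- spacer: Bystander: loose flat orange ring, 90 mm in diameter, 8 mm high, beside the board; origin: centre of its underside.
- cuvette_box: Bystander: loose blue box, 90 x 60 x 40 mm, on the left of the bench; origin: centre of its underside.
- carton: Bystander: loose cardboard carton, 110 x 90 x 100 mm, on the right of the bench; origin: centre of its underside.
- beaker: Bystander: loose white beaker, 60 mm in diameter, 80 mm high, on the right of the bench; origin: centre of its underside.

How it is judged:
By the outcome, as a careful person would: the job done as asked, in the order asked, and still so for the second after the job is handed in, with the robot touching nothing.
It also fails if it takes over 58 s, if anything falls off the work surface, if the arm or the gripper's body presses on something with over 40 N, if the wrist force passes 120 N, or if a joint passes its speed limit or range.

ROBOT

A 6-joint arm with a two-finger parallel gripper is mounted at the origin on the work surface. World frame = base frame: x ahead of the robot, y to its left, z up, the work surface at z = 0. Lengths are in m, angles in rad, forces in N, time in s.
With the tool pointing down it reaches from about 0.375 to 0.9 m from the base axis. Payload 3.1 kg.
Tool frame: the origin (TCP) lies at the very end of the fingers, on their centre line; the grasp point (between the pads) lies 19 mm behind it; z points along the fingers, y is the direction in which the jaws open and shut (so a half turn about z gives the same grasp; the last joint's range is limited). The gripper opens to 87 mm and grips with 3 to 60 N. Pads are 19 mm wide; open, the fingers measure 117 mm over their backs; the gripper's body (75 mm by 190 mm) begins 51 mm behind the grasp point.
Start: joints at [1.05, 0.527, 1.433, -0, 1.181, -0.178], TCP at [0.21, 0.589, 0.223] pointing down, gripper open.
Joint ranges: [-3.08, 3.08], [-0.75, 2.2], [0.22, 2.44], [-1.43, 4.57], [0, 2.65], [-2.85, 2.85]. Speed limits (rad/s): [2.79, 2.79, 3.14, 3.14, 3.14, 3.14].

INTERFACE

Orientations are given as a unit quaternion [x, y, z, w].
In Python, from rig import robot gives the robot as it stands. The module is installed in compiled form; this text tells all that it offers.
- The arm moves only by the tool carry_out, never from a script. Its argument "series" is a list of rows, each a list of 7 numbers: the shift along the tool's x, y, z in mm, then the turn, a rotation vector about the tool's x, y, z in degrees, then the gripper command: -1 is shut, 1 is fully open, values between are in proportion. In form: [[tx, ty, tz, rx, ry, rz, claw], ...]. A call has 1 to 8 rows; each row is the pose to reach, as a shift and turn from the pose measured when the call began, along the tool's axes at that moment; what a row does not reach only later rows make up. A row lasts 1/8 s, in which the tool goes at most 62.5 mm and 10.7 degrees, less where a joint would pass 70% of its speed; a pose out of reach is approached as far as the arm can. A call with a gripper value outside its range is refused whole. The fingers move at their own pace and stop on an object; "force" is the grip in N (left out, the last holds). Time passes only in rows, so rows that repeat a pose let the fingers close. It gives the time, the measured TCP pose, the force and the opening at its end, in the units of the state.
- robot.get_obs(): the state, without advancing time (a new reading comes with each control period).
- robot.camera(name): name is "scene" or "top"; returns a dict with "pixels" (480x640x3 uint8, red, green, blue), "fx", "fy", "cx", "cy" (pixels), "k1" (the pictures are not rectified: a ray, as slopes to the right and down, at radius r is drawn at 1 + k1 r^2 times it, then the intrinsics apply), "position" and "attitude" of the camera in the world. Camera axes: x right, y down, z forward; pixel columns grow to the right and rows downward; lengths in m; the calibration is good to about 2 mm. A picture is of the moment at which its call begins. There is no depth.
- robot.hand_in(): hands the job in, once; it reports no verdict.
The state is a dict: "time": time; "q": joint angles; "joint_velocities": joint speeds; "joint_torque": joint torques, N m; "position": TCP position; "tool_rot": TCP orientation; "ft_force": force on the tool from outside, world axes, zero at the start; "moment": the same for the moment, N m; "grip_width": finger opening in m.
Only numpy, scipy, OpenCV 4.12 (cv2) and the standard library are available. Lean on these libraries where they do the work, as an engineer would, in place of code of your own. Each camera call takes 0.05 s, during which the arm holds its last target.

## Working session

There is one attempt and no reset: what is moved stays moved. The work goes in short steps, Python scripts to look and compute and a tool call to move; the robot and the scene stay as the last step left them, time stands still between calls to the robot, and variables do not carry over. Pictures are saved under pics/ and viewed, and the job is handed in when it is done.

Besides the shell and the picture viewer there is one more tool, called after "Request:" as a command line: name --pt "numbers of a row" for each row, then --argument value for the rest. carry_out: Moves the arm, as the interface text tells. Its arguments: {"type":"object","properties":{"series":{"type":"array"},"force":{"type":"number"}},"required":["series"]}

```bash
mkdir -p pics; python3 - <<'E'
from rig import robot
import cv2,json
o=robot.get_obs();print(o)
for n in("scene","top"):
    c=robot.camera(n);cv2.imwrite(f"pics/{n}0.png",c["pixels"][:,:,::-1]);print({k:v for k,v in c.items() if k!="pixels"})
E
```

```text
{'time': 0.0, 'q': array([ 1.04951787e+00,  5.28451294e-01,  1.43387753e+00, -5.74322229e-06,
        1.18139748e+00, -1.78505462e-01]), 'joint_velocities': array([ 0.00067518, -0.00123599, -0.00064493, -0.00190639,  0.00148891,
       -0.00045013]), 'joint_torque': array([ 1.45115901e-03, -4.40036595e+01, -1.76593906e+01,  6.33975654e-02,
        5.82370092e-02, -1.52077669e-04]), 'position': array([0.20967519, 0.58801514, 0.22158865]), 'tool_rot': array([ 1.70547522e-01,  9.85348874e-01, -1.00309778e-03, -3.63209716e-04]), 'ft_force': array([-0.09503449,  0.3911776 ,  0.81357038]), 'moment': array([ 0.0018617 , -0.00633058,  0.03409251]), 'grip_width': 0.08678473912653906}
{'fx': 614.3377472080895, 'fy': 614.3377472080895, 'cx': 319.75492910530625, 'cy': 235.57132366556036, 'k1': -0.019016144118251473, 'position': array([ 1.68565799, -0.16960123,  0.96346105]), 'attitude': array([ 0.66765077,  0.59122447, -0.29191581, -0.34566058])}
{'fx': 446.9395217977981, 'fy': 446.9395217977981, 'cx': 320.614632242166, 'cy': 237.9439008445547, 'k1': 0.03270912599965792, 'position': array([ 0.36165629, -0.01574294,  1.33143602]), 'attitude': array([-0.69007338,  0.7153336 , -0.07902122,  0.07649981])}
```

View pics/scene0.png

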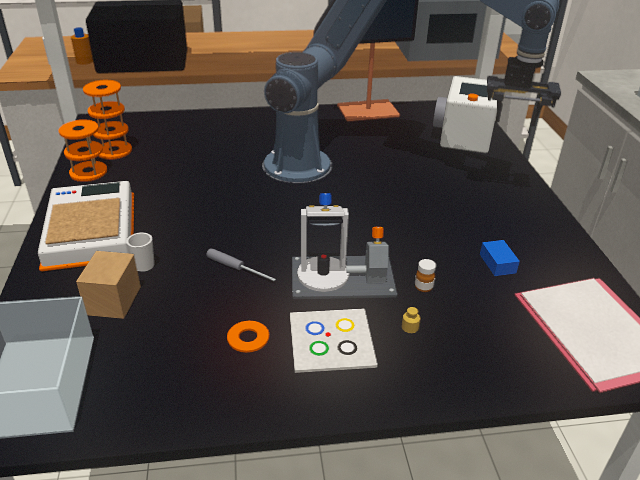

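View pics/top0.png

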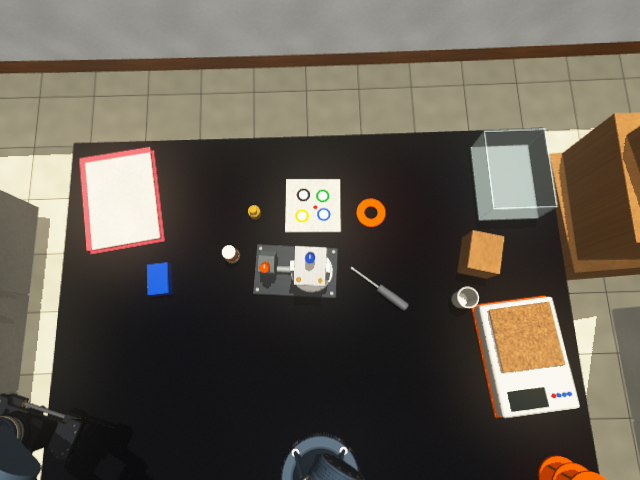

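The scene view shows the orange knob at about (377,232), the blue knob at (325,199), the spot at (328,334) and the green ring at (319,348). In the top view the knobs are at (265,267) and (310,257), the spot at (315,207) and the green ring at (322,196).

```bash
cat > h.py <<'E'
import numpy as np,cv2
from scipy.spatial.transform import Rotation as R
def K(c): return np.array([[c['fx'],0,c['cx']],[0,c['fy'],c['cy']],[0,0,1]]),np.array([c['k1'],0,0,0.])
def ray(c,uv):
    k,d=K(c);p=cv2.undistortPoints(np.array([[uv]],float),k,d)[0,0]
    v=R.from_quat(c['attitude']).apply([p[0],p[1],1]);return np.array(c['position']),v/np.linalg.norm(v)
def plane(c,uv,z):
    o,v=ray(c,uv);return o+v*(z-o[2])/v[2]
def tri(r1,r2):
    A=np.zeros((3,3));b=np.zeros(3)
    for o,v in(r1,r2):
        P=np.eye(3)-np.outer(v,v);A+=P;b+=P@o
    x=np.linalg.solve(A,b);return x,[np.linalg.norm((np.eye(3)-np.outer(v,v))@(x-o)) for o,v in(r1,r2)]
def proj(c,X):
    k,d=K(c);Rm=R.from_quat(c['attitude']).inv();p=Rm.apply(np.array(X)-c['position'])
    return cv2.projectPoints(p.reshape(1,3),np.zeros(3),np.zeros(3),k,d)[0].ravel()
RNG={'orange':((3,150,90),(16,255,255)),'blue':((105,150,60),(125,255,255)),'green':((45,120,60),(85,255,255)),'red':((0,120,80),(4,255,255)),'yellow':((20,120,80),(33,255,255))}
def blobs(c,col,box):
    h=cv2.cvtColor(c['pixels'],cv2.COLOR_RGB2HSV);m=cv2.inRange(h,*map(np.array,RNG[col]))
    if col=='red': m|=cv2.inRange(h,np.array((172,120,80)),np.array((180,255,255)))
    z=np.zeros_like(m);x0,y0,x1,y1=box;z[y0:y1,x0:x1]=m[y0:y1,x0:x1]
    n,l,s,ce=cv2.connectedComponentsWithStats(z)
    return sorted([(int(s[i,4]),ce[i].round(2).tolist(),s[i,:4].tolist()) for i in range(1,n) if s[i,4]>3],reverse=True)
E
python3 - <<'E'
from rig import robot
from h import *
C={n:robot.camera(n) for n in("scene","top")}
kb={'scene':(280,185,400,250),'top':(250,240,340,300)};bb={'scene':(288,305,380,372),'top':(284,178,342,234)}
for n,c in C.items():
    for col in('orange','blue'): print(n,col,blobs(c,col,kb[n]))
    for col in('green','red','blue','yellow'):
        b=blobs(c,col,bb[n]);print(n,col,b[:2])
        if b:
            x,y,w,h=b[0][2];print('   ',plane(c,b[0][1],.010),plane(c,(x+w/2-.5,y+h/2-.5),.01))
    x0,y0,x1,y1=(285,190,400,300) if n=='scene' else (245,235,345,305)
    cv2.imwrite(f'pics/{n}_crop0.png',cv2.resize(c['pixels'][y0:y1,x0:x1,::-1],None,fx=6,fy=6,interpolation=cv2.INTER_CUBIC)[:600,:800])
E
```

```text
scene orange [(122, [377.24, 231.98], [372, 226, 12, 12])]
scene blue [(137, [324.79, 198.58], [319, 193, 13, 12])]
scene green [(101, [318.88, 347.78], [310, 341, 19, 14])]
    [ 0.79262107 -0.03570265  0.01      ] [ 0.79185676 -0.03534813  0.01      ]
scene red [(19, [327.89, 334.0], [326, 332, 5, 5])]
    [ 0.75482848 -0.0111641   0.01      ] [ 0.75485508 -0.01092809  0.01      ]
scene blue [(71, [314.83, 328.3], [306, 322, 18, 13])]
    [ 0.73454376 -0.0370267   0.01      ] [ 0.73355204 -0.03762776  0.01      ]
scene yellow [(105, [344.73, 324.76], [336, 318, 19, 14])]
    [0.73104586 0.02959102 0.01      ] [0.73031442 0.03031309 0.01      ]
top orange [(84, [264.31, 266.93], [260, 262, 10, 11])]
top blue [(65, [309.66, 257.83], [305, 253, 10, 10])]
top green [(52, [322.1, 195.52], [316, 190, 13, 12])]
    [ 0.79185586 -0.03528506  0.01      ] [ 0.79193175 -0.03497815  0.01      ]
top red [(10, [314.8, 207.0], [313, 206, 4, 3])]
    [ 0.75571948 -0.01148299  0.01      ] [ 0.75575267 -0.01056044  0.01      ]
top blue [(31, [322.97, 214.23], [318, 209, 12, 11])]
    [ 0.73176151 -0.0357532   0.01      ] [ 0.73243379 -0.03740444  0.01      ]
top yellow [(65, [301.38, 215.42], [295, 210, 14, 12])]
    [0.73036025 0.03049931 0.01      ] [0.73009312 0.03013866 0.01      ]
```

```bash
echo
```

```text
(no output)
```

View pics/scene_crop0.png

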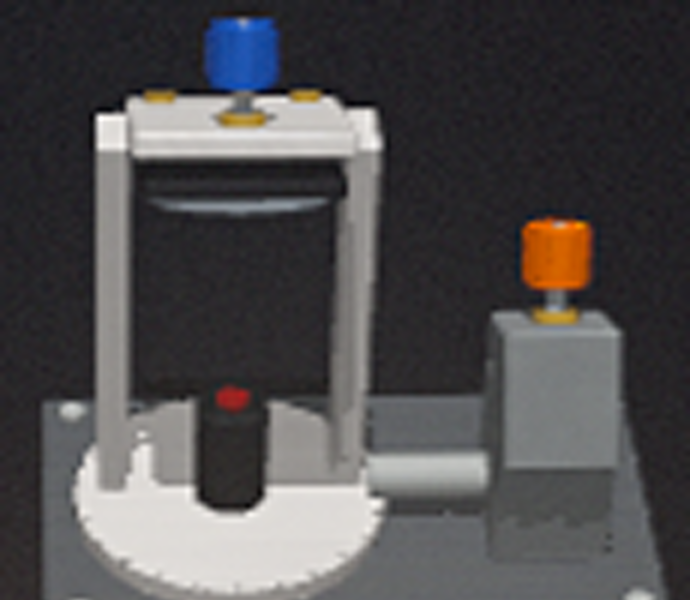

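View pics/top_crop0.png

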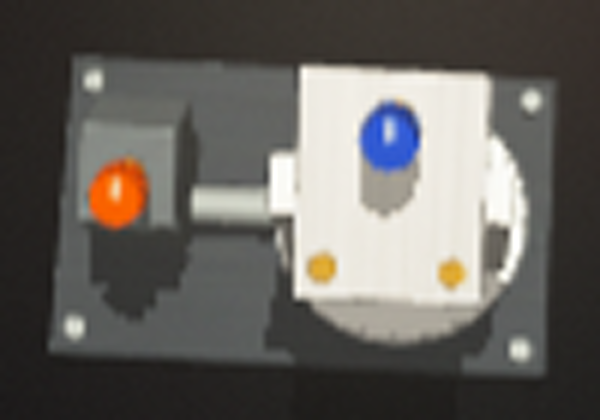

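```bash
python3 - <<'E'
from rig import robot
from h import *
C={n:robot.camera(n) for n in("scene","top")}
s,t=C['scene'],C['top']
for nm,a,b,z in(('o',(377.24,231.98),(264.31,266.93),.128),('b',(324.79,198.58),(309.66,257.83),.231)):
    print(nm,tri(ray(s,a),ray(t,b)),plane(s,a,z),plane(t,b,z),plane(t,b,z+.008))
g=np.array([.792,-.0355]);sp=np.array([.755,-.0112])
# base plate corners by contour in top view: grey
# print corner guesses from crop
E
```

```text
o (array([0.55590106, 0.13051819, 0.12787197]), [np.float64(0.000389020168819777), np.float64(0.0003890201688197885)]) [0.5560903  0.13007185 0.128     ] [0.55594895 0.13088975 0.128     ] [0.55465736 0.12991499 0.136     ]
b (array([0.55829841, 0.00451271, 0.22994233]), [np.float64(0.0005174989562468395), np.float64(0.000517498956246862)]) [0.55989163 0.00374441 0.231     ] [0.55817845 0.00500611 0.231     ] [0.55674976 0.00485526 0.239     ]
```

Both pairs of rays meet within 0.6 mm, at heights of 128 and 230 mm as stated. The spot is 197 mm from the axis, where 200 mm is expected. Estimated need: about 1.1 rad clockwise on orange and 2.5 rad counter-clockwise on blue, plus play. Next is a pose helper.

```bash
cat > g.py <<'E'
import sys
from h import *
from rig import robot
T=.456
P={'o':np.array([.556,.1305,.128]),'b':np.array([.5585,.0045,.2305])}
def tgt(s,off,phi,yaw):
    # off: grasp point above grip point along screw (m); phi deg CCW of jaw from uphill
    Rm=R.from_euler('z',yaw);n=Rm.apply([-np.sin(T),0,np.cos(T)]);e=Rm.apply([np.cos(T),0,np.sin(T)]);y=Rm.apply([0,1,0])
    p=np.radians(phi);j=np.cos(p)*e+np.sin(p)*y;z=-n
    return P[s]+n*(off-.019),R.from_matrix(np.c_[np.cross(j,z),j,z])
def rel(pos,rot):
    o=robot.get_obs();R0=R.from_quat(o['tool_rot'])
    print('t',round(o['time'],2),'q',o['q'].round(2),'w',round(o['grip_width'],4),'F',o['ft_force'].round(1))
    print('shift mm',(R0.inv().apply(pos-o['position'])*1e3).round(1),'rot deg',np.degrees((R0.inv()*rot).as_rotvec()).round(1))
if __name__=='__main__':
    s,off,phi,yaw=sys.argv[1],*map(float,sys.argv[2:5]); rel(*tgt(s,off/1e3,phi,yaw))
E
python3 g.py o 100 45 -.075;python3 g.py o 8 45 -.075
```

```text
t 0.3 q [ 1.05  0.53  1.43 -0.    1.18 -0.18] w 0.0868 F [-0.7 -0.1  1.2]
shift mm [-445.5 -324.4   21.7] rot deg [-13.3 -22.8  29.1]
t 0.3 q [ 1.05  0.53  1.43 -0.    1.18 -0.18] w 0.0868 F [-0.7 -0.1  1.2]
shift mm [-484.6 -313.6  104.3] rot deg [-13.3 -22.8  29.1]
```

Request:
carry_out --pt "-56 -41 3 -2 -3 4 0.2" --pt "-112 -81 6 -4 -6 8 0.2" --pt "-168 -122 8 -6 -9 11 0.2" --pt "-224 -163 11 -8 -12 15 0.2" --pt "-280 -204 14 -10 -15 19 0.2" --pt "-336 -245 16 -12 -18 23 0.2" --pt "-392 -286 19 -13 -21 26 0.2" --pt "-445 -324 22 -13.3 -22.8 29 0.2" --force 25

```text
time: 1.3
position: [0.4917, 0.174, 0.2027]
tool_rot: [0.406, 0.886, 0.079, 0.212]
ft_force: [1.0, 0.8, -0.1]
grip_width: 0.0522
```

```bash
python3 g.py o 50 45 -.075;python3 g.py o 8 45 -.075
```

```text
t 1.3 q [ 0.2   0.32  2.02 -0.33  0.37 -0.23] w 0.0522 F [ 1.   0.8 -0.1]
shift mm [-46.8  -7.9  65.7] rot deg [0.  0.  0.1]
t 1.3 q [ 0.2   0.32  2.02 -0.33  0.37 -0.23] w 0.0522 F [ 1.   0.8 -0.1]
shift mm [-46.8  -7.9 107.7] rot deg [0.  0.  0.1]
```

Request:
carry_out --pt "-25 -4 10 0 0 0 0.2" --pt "-46.8 -8 30 0 0 0 0.2" --pt "-46.8 -8 55 0 0 0 0.2" --pt "-46.8 -8 55 0 0 0 0.2"

```text
time: 1.8
position: [0.5375, 0.1311, 0.1641]
tool_rot: [0.406, 0.886, 0.078, 0.211]
ft_force: [-0.4, 0.1, -0.4]
grip_width: 0.0525
```

```bash
python3 g.py o 8 45 -.075; python3 - <<'E'
from h import *
from rig import robot
for n,(x0,y0,x1,y1) in(('scene',(300,130,440,260)),('top',(200,200,340,330))):
    c=robot.camera(n);cv2.imwrite(f'pics/{n}_1.png',cv2.resize(c['pixels'][y0:y1,x0:x1,::-1],None,fx=4,fy=4))
E
```

```text
t 1.8 q [ 0.07  0.43  2.   -0.25  0.27 -0.41] w 0.0525 F [-0.4  0.1 -0.4]
shift mm [ 0.   1.2 51.6] rot deg [-0.1 -0.   0. ]
```

View pics/scene_1.png

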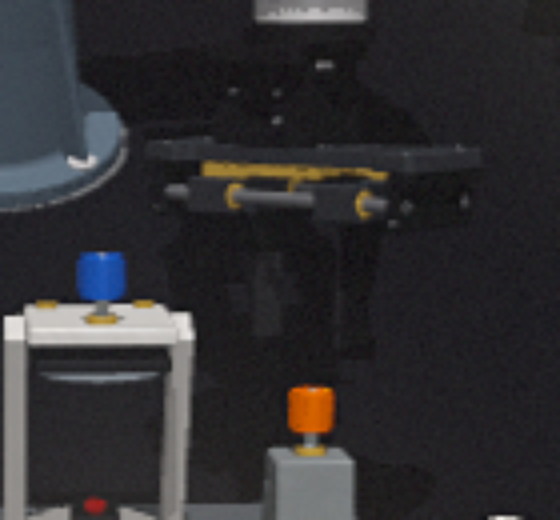

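View pics/top_1.png

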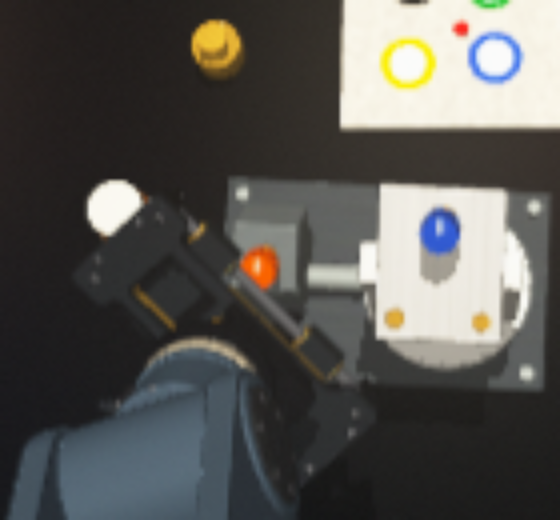

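The gripper hangs in line with the orange knob (scene crop 310,410; top crop 262,268). Its right body corner comes close to the plate's near-left corner, so I'll start at a jaw angle of 36° instead of 45°, with the fingers 9 mm up the knob.

```bash
python3 g.py o 9 36 -.075
```

```text
t 1.9 q [ 0.08  0.42  2.   -0.25  0.27 -0.41] w 0.0523 F [-0.4 -0.8  0. ]
shift mm [-0.3  0.4 52. ] rot deg [-0.  -0.   9.1]
```

Request:
carry_out --pt "0 0 0 0 0 9 0.2" --pt "0 0.4 15 0 0 9 0.2" --pt "0 0.4 30 0 0 9 0.2" --pt "0 0.4 42 0 0 9 0.2" --pt "0 0.4 51 0 0 9 0.2" --pt "0 0.4 51 0 0 9 0.2"

```text
time: 2.65
position: [0.5597, 0.1303, 0.1187]
tool_rot: [0.474, 0.851, 0.094, 0.204]
ft_force: [-0.1, -0.8, 0.4]
grip_width: 0.052
```

```bash
python3 g.py o 9 36 -.075
```

```text
t 2.65 q [ 0.07  0.54  1.99 -0.37  0.18 -0.14] w 0.052 F [-0.1 -0.8  0.4]
shift mm [-0.5  0.6  0. ] rot deg [-0.1 -0.   0.1]
```

Now close and check the grip.

Request:
carry_out --pt "-0.5 0.6 0 0 0 0 -1" --pt "-0.5 0.6 0 0 0 0 -1" --pt "-0.5 0.6 0 0 0 0 -1" --pt "-0.5 0.6 0 0 0 0 -1" --pt "-0.5 0.6 0 0 0 0 -1" --force 25

```text
time: 3.28
position: [0.5617, 0.1307, 0.12]
tool_rot: [0.473, 0.851, 0.095, 0.206]
ft_force: [1.2, 2.7, 1.6]
grip_width: 0.0232
```

```bash
cat > spot.py <<'E'
from h import *
from rig import robot
import sys
for n,b in(('scene',(288,305,380,372)),('top',(284,178,342,234))):
    c=robot.camera(n)
    for col in('red','green'):
        for k in blobs(c,col,b)[:2]: print(n,col,k[0],plane(c,k[1],.01).round(4)[:2])
    if len(sys.argv)>1:cv2.imwrite(f'pics/{n}_{sys.argv[1]}.png',c['pixels'][:,:,::-1])
E
python3 g.py o 9 36 -.075; python3 spot.py g1
```

```text
t 3.27 q [ 0.07  0.54  1.98 -0.36  0.18 -0.14] w 0.0232 F [1.2 2.7 1.6]
shift mm [ 0.4 -1.7  0.3] rot deg [0.1 0.  0.1]
scene red 18 [ 0.7546 -0.0114]
scene green 103 [ 0.793  -0.0358]
top red 10 [ 0.7557 -0.0115]
top green 52 [ 0.7919 -0.0353]
```

Request:
carry_out --pt "0 0 0 0 0 9 -1" --pt "0 0 0 0 0 18 -1" --pt "0 0 0 0 0 27 -1" --pt "0 0 0 0 0 36 -1" --pt "0 0 0 0 0 45 -1" --pt "0 0 0 0 0 54 -1" --pt "0 0 0 0 0 57 -1" --pt "0 0 0 0 0 57 -1"

```text
time: 4.38
position: [0.5613, 0.1307, 0.1198]
tool_rot: [0.822, 0.522, 0.182, 0.135]
ft_force: [0.5, 1.9, 0.4]
grip_width: 0.0232
```

```bash
python3 g.py o 9 -21 -.075; python3 spot.py s1
```

```text
t 4.38 q [ 0.07  0.54  1.98 -0.36  0.18  0.85] w 0.0232 F [0.5 1.9 0.4]
shift mm [-0.9 -0.9  0.4] rot deg [ 0.  -0.   0.2]
scene red 18 [ 0.7533 -0.0217]
scene green 102 [ 0.7928 -0.0357]
top red 9 [ 0.7554 -0.0213]
top green 51 [ 0.7916 -0.0355]
```

The spot swung 10 mm towards -y, as it should. Orange needs about 27° more clockwise. I'll open, wind back and regrip.

Request:
carry_out --pt "0 0 0 0 0 0 0.1" --pt "0 0 0 0 0 0 0.1" --pt "0 0 0 0 0 -10 0.1" --pt "0 0 0 0 0 -20 0.1" --pt "0 0 0 0 0 -30 0.1" --pt "0 0 0 0 0 -40 0.1" --pt "0 0 0 0 0 -40 -1" --pt "0 0 0 0 0 -40 -1"

```text
time: 5.48
position: [0.5611, 0.1305, 0.1197]
tool_rot: [0.595, 0.771, 0.124, 0.189]
ft_force: [-0.2, -0.4, -0.3]
grip_width: 0.0349
```

Request:
carry_out --pt "0 0 0 0 0 0 -1" --pt "0 0 0 0 0 0 -1" --pt "0 0 0 0 0 0 -1"

```text
time: 5.85
position: [0.5616, 0.1306, 0.1199]
tool_rot: [0.595, 0.771, 0.125, 0.189]
ft_force: [0.6, 0.6, -0.1]
grip_width: 0.0234
```

```bash
python3 g.py o 9 20 -.075; python3 spot.py
```

```text
t 5.85 q [ 0.07  0.54  1.98 -0.36  0.18  0.15] w 0.0234 F [ 0.6  0.6 -0.1]
shift mm [-0.1 -1.6  0.3] rot deg [ 0.1 -0.  -1. ]
scene red 18 [ 0.7533 -0.0217]
scene green 103 [ 0.793  -0.0358]
top red 9 [ 0.7554 -0.0213]
top green 52 [ 0.7919 -0.0353]
```

Request:
carry_out --pt "0 0 0 0 0 9 -1" --pt "0 0 0 0 0 18 -1" --pt "0 0 0 0 0 27 -1" --pt "0 0 0 0 0 27 -1" --pt "0 0 0 0 0 27 -1"

```text
time: 6.58
position: [0.5614, 0.1306, 0.1198]
tool_rot: [0.758, 0.612, 0.165, 0.155]
ft_force: [-0.3, 1.2, 0.3]
grip_width: 0.0235
```

```bash
python3 spot.py s2; python3 - <<'E'
import numpy as np
E
```

```text
scene red 15 [ 0.7526 -0.0295]
scene green 102 [ 0.7928 -0.0357]
top red 11 [ 0.7548 -0.0294]
top green 53 [ 0.7922 -0.0351]
```

Orange is done: the spot bearing is -0.172 rad and the ring's is -0.170, an error of about 0.6 mm at the ring. Next, release and back out along the screw.

Request:
carry_out --pt "0 0 0 0 0 0 0.2" --pt "0 0 0 0 0 0 0.2" --pt "0 0 0 0 0 0 0.2" --pt "0 0 -15 0 0 0 0.2" --pt "0 0 -50 0 0 0 0.2" --pt "0 0 -100 0 0 0 0.2" --pt "0 0 -150 0 0 0 0.2" --pt "0 0 -150 0 0 0 0.2"

```text
time: 7.68
position: [0.4958, 0.136, 0.2582]
tool_rot: [0.757, 0.611, 0.168, 0.157]
ft_force: [0.4, -0.0, -0.7]
grip_width: 0.0522
```

```bash
python3 spot.py; python3 g.py b 70 -80 -.172;python3 g.py b 70 -30 -.172
```

```text
scene red 16 [ 0.7522 -0.0295]
scene green 103 [ 0.793  -0.0358]
top red 11 [ 0.7548 -0.0294]
top green 53 [ 0.7922 -0.0351]
t 7.78 q [ 0.09  0.21  1.99 -0.15  0.5   0.42] w 0.0524 F [-0.4 -0.2 -0.4]
shift mm [-115.1   71.2    3. ] rot deg [-1.8 -2.  77.1]
t 7.78 q [ 0.09  0.21  1.99 -0.15  0.5   0.42] w 0.0524 F [-0.4 -0.2 -0.4]
shift mm [-115.1   71.2    3. ] rot deg [-0.7 -2.4 27.1]
```

Request:
carry_out --pt "-20 12 0 0 0 10 0.2" --pt "-40 25 1 0 -0.5 20 0.2" --pt "-60 37 2 0 -1 30 0.2" --pt "-80 50 2 -0.5 -1 40 0.2" --pt "-100 62 3 -1 -1.5 50 0.2" --pt "-115 71 3 -1.5 -2 60 0.2" --pt "-115 71 3 -1.8 -2 70 0.2" --pt "-115 71 3 -1.8 -2 77 0.2"

```text
time: 8.78
position: [0.5359, 0.0078, 0.2738]
tool_rot: [0.975, -0.001, 0.221, 0.038]
ft_force: [-0.4, 0.2, -0.5]
grip_width: 0.0518
```

```bash
python3 g.py b 4 -80 -.172; python3 - <<'E'
from h import *
from rig import robot
for n,(x0,y0,x1,y1) in(('scene',(260,110,400,250)),('top',(230,190,370,330))):
    c=robot.camera(n);cv2.imwrite(f'pics/{n}_3.png',cv2.resize(c['pixels'][y0:y1,x0:x1,::-1],None,fx=4,fy=4))
E
```

```text
t 8.78 q [-0.2   0.2   1.92  0.02  0.57  1.36] w 0.0518 F [-0.4  0.2 -0.5]
shift mm [ 1.8 -0.3 63.9] rot deg [-0.   0.2 -0.2]
```

View pics/scene_3.png

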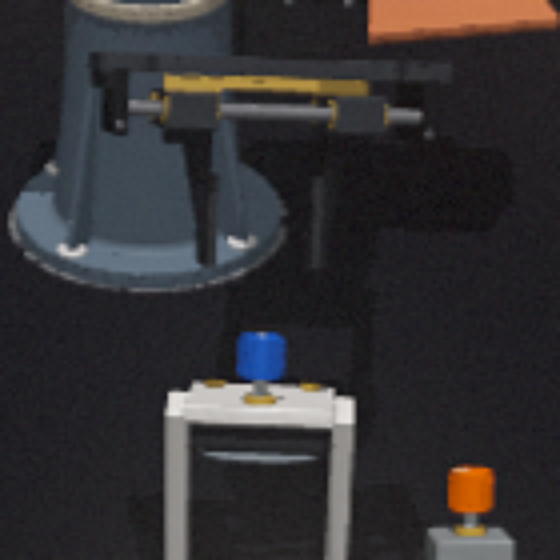

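View pics/top_3.png

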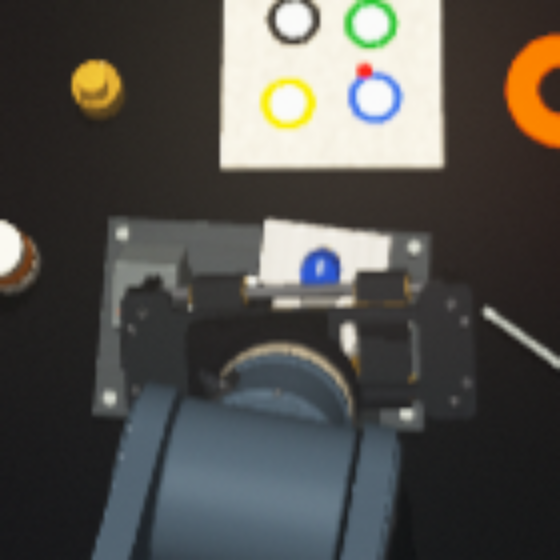

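The fingers straddle the blue knob (scene crop: fingers at columns 205 and 318, knob at 262). Next: descend and close.

Request:
carry_out --pt "1.8 0 15 0 0 0 0.2" --pt "1.8 0 35 0 0 0 0.2" --pt "1.8 0 52 0 0 0 0.2" --pt "1.8 0 63 0 0 0 0.2" --pt "1.8 0 63 0 0 0 -1" --pt "1.8 0 63 0 0 0 -1" --pt "1.8 0 63 0 0 0 -1" --pt "1.8 0 63 0 0 0 -1" --force 25

```text
time: 9.88
position: [0.5647, 0.0044, 0.2188]
tool_rot: [0.974, 0.001, 0.221, 0.038]
ft_force: [1.4, 4.3, -0.3]
grip_width: 0.0228
```

Request:
carry_out --pt "0 0 0 0 0 0 -1" --pt "0 0 0 0 0 0 -1"

```text
time: 10.12
position: [0.5647, 0.0045, 0.2188]
tool_rot: [0.974, 0.001, 0.222, 0.038]
ft_force: [2.0, 0.4, -2.2]
grip_width: 0.0234
```

```bash
python3 g.py b 4 -80 -.172; python3 spot.py
```

```text
t 10.12 q [-0.2   0.33  1.93  0.03  0.43  1.35] w 0.0234 F [ 2.   0.4 -2.2]
shift mm [-0.5  1.   1.8] rot deg [-0.1  0.1 -0. ]
scene red 17 [ 0.7522 -0.0298]
scene green 102 [ 0.7928 -0.0357]
top red 10 [ 0.7544 -0.029 ]
top green 53 [ 0.7922 -0.0351]
```

Gripped at 23.4 mm. Turning counter-clockwise (−rz), first 80°.

Request:
carry_out --pt "0 0 0 0 0 -10 -1" --pt "0 0 0 0 0 -20 -1" --pt "0 0 0 0 0 -30 -1" --pt "0 0 0 0 0 -40 -1" --pt "0 0 0 0 0 -50 -1" --pt "0 0 0 0 0 -60 -1" --pt "0 0 0 0 0 -70 -1" --pt "0 0 0 0 0 -80 -1"

```text
time: 11.22
position: [0.5657, 0.0033, 0.2194]
tool_rot: [0.744, 0.629, 0.145, 0.173]
ft_force: [2.5, -2.6, -2.8]
grip_width: 0.0237
```

```bash
python3 g.py b 4 0 -.172; python3 spot.py
```

```text
t 11.22 q [-0.2   0.33  1.93  0.03  0.43 -0.05] w 0.0237 F [ 2.5 -2.6 -2.8]
shift mm [-0.1 -1.7  1.8] rot deg [ 0.  -0.   0.3]
scene red 18 [ 0.7684 -0.0323]
scene green 96 [ 0.7936 -0.0358]
top red 8 [ 0.7707 -0.0315]
top green 48 [ 0.794  -0.0354]
```

Play is taken up and the spot moves away from the mount as it should. About 23 mm remains, which is 82°.

Request:
carry_out --pt "0 0 0 0 0 -10 -1" --pt "0 0 0 0 0 -20 -1" --pt "0 0 0 0 0 -30 -1" --pt "0 0 0 0 0 -40 -1" --pt "0 0 0 0 0 -50 -1" --pt "0 0 0 0 0 -60 -1" --pt "0 0 0 0 0 -70 -1" --pt "0 0 0 0 0 -79 -1"

```text
time: 12.32
position: [0.567, 0.0041, 0.22]
tool_rot: [0.176, 0.958, 0.003, 0.227]
ft_force: [6.3, 4.2, -3.9]
grip_width: 0.0233
```

```bash
python3 g.py b 4 80 -.172; python3 spot.py s4; python3 - <<'E'
import cv2
for n,(x0,y0,x1,y1) in(('scene',(288,305,380,372)),('top',(284,178,342,234))):
    cv2.imwrite(f'pics/{n}_b4.png',cv2.resize(cv2.imread(f'pics/{n}_s4.png')[y0:y1,x0:x1],None,fx=8,fy=8,interpolation=cv2.INTER_NEAREST))
E
```

```text
t 12.32 q [-0.2   0.33  1.93  0.03  0.42 -1.43] w 0.0233 F [ 6.3  4.2 -3.9]
shift mm [ 2.8 -1.6  1.8] rot deg [ 0.1  0.1 -1. ]
scene red 18 [ 0.7899 -0.0358]
scene green 103 [ 0.793  -0.0358]
top red 8 [ 0.7927 -0.0358]
top green 53 [ 0.7917 -0.0354]
```

View pics/scene_b4.png

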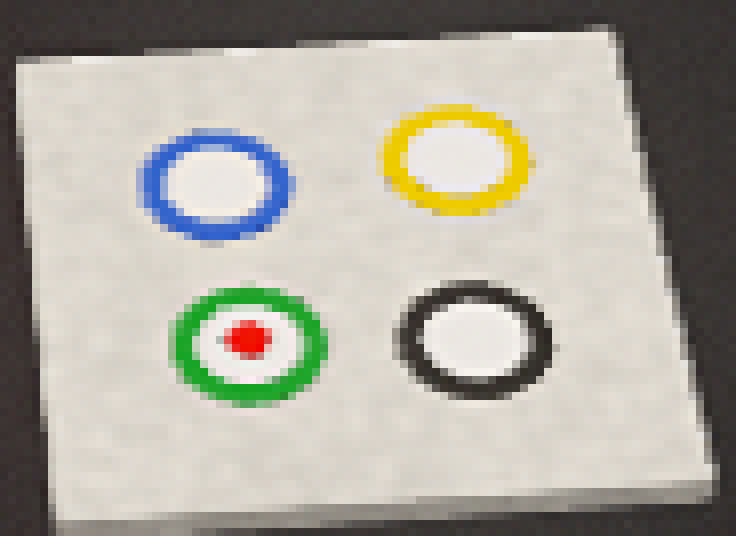

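View pics/top_b4.png

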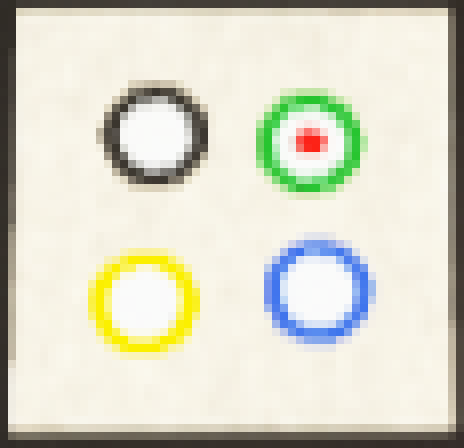

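The spot sits in the middle of the green ring in both views: red at (248,340) in the scene crop against ring centre (250,346), and red at (311,143) in the top crop against (310,143). Now release and back out along the screw.

Request:
carry_out --pt "0 0 0 0 0 0 0.2" --pt "0 0 0 0 0 0 0.2" --pt "0 0 0 0 0 0 0.2" --pt "0 0 -15 0 0 0 0.2" --pt "0 0 -45 0 0 0 0.2" --pt "0 0 -90 0 0 0 0.2" --pt "0 0 -130 0 0 0 0.2" --pt "0 0 -130 0 0 0 0.2"

```text
time: 13.42
position: [0.5106, 0.0138, 0.3408]
tool_rot: [0.177, 0.957, 0.003, 0.231]
ft_force: [-0.3, 0.3, 0.6]
grip_width: 0.0523
```

Request:
carry_out --pt "0 0 0 0 0 0 0.2" --pt "0 0 0 0 0 0 0.2"

```text
time: 13.68
position: [0.5102, 0.0138, 0.3399]
tool_rot: [0.177, 0.957, 0.003, 0.23]
ft_force: [0.1, -0.2, -0.4]
grip_width: 0.0521
```

```bash
python3 spot.py fin; python3 g.py b 140 80 -.172
```

```text
scene red 18 [ 0.7899 -0.0358]
scene green 102 [ 0.7928 -0.0357]
top red 8 [ 0.7927 -0.0358]
top green 51 [ 0.7923 -0.0352]
t 13.78 q [-0.2   0.06  1.88  0.02  0.74 -1.42] w 0.0521 F [-0.3 -0.   0.4]
shift mm [ 3.7 -1.6 -1.6] rot deg [ 0.2  0.5 -1.2]
```

View pics/scene_fin.png

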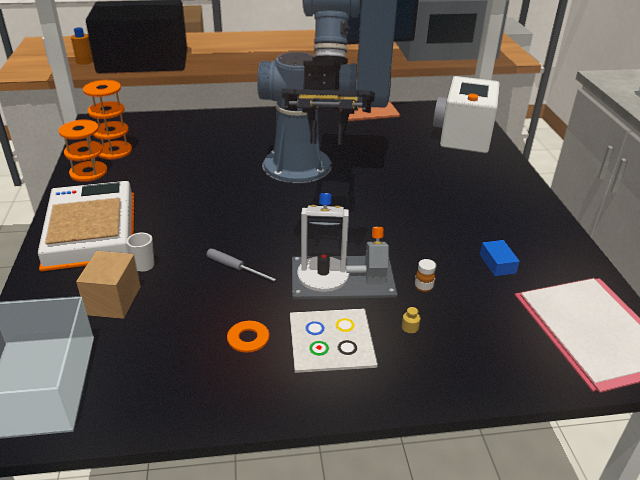

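View pics/top_fin.png

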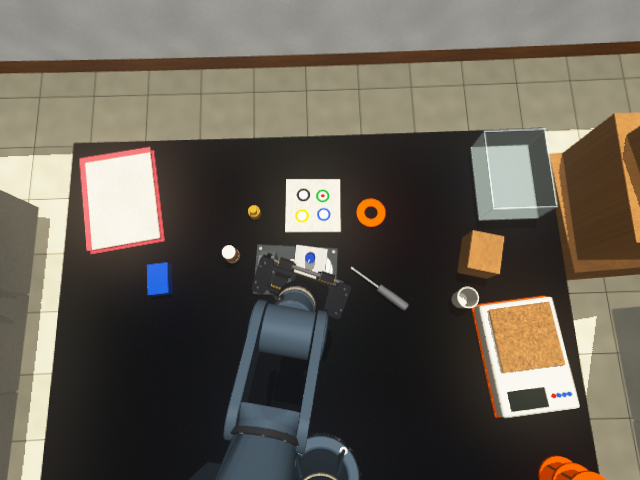

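The spot is inside the green ring (scene 319,348; top 323,196), all the loose things are where they were, and the arm is clear of both screws. Handing in.

```bash
python3 -c "
from rig import robot
print(robot.hand_in())"
```

```text
the job is handed in; nothing more can be done
None
```

The red spot now lies inside the green ring, and the job was handed in at about 13.8 s of the 58 s allowed. I turned the orange screw about 84° clockwise in two grips, then the blue screw about 159° counter-clockwise in one grip. Both turns include the play. I then released the screws and backed off about 130 mm.

- **Spot position:** after release, the top camera put the spot about 1 mm from the ring's centre and the scene camera about 3 mm. They disagree by about 3 mm along x, roughly the calibration tolerance, and both are inside the 8 mm margin.
- **Bench:** by eye, the final pictures show the jar, driver, weight, spacer, box, carton and beaker where they started.
- **Forces:** wrist force readings, taken between moves, stayed below 10 N, and nothing was touching the gripper at the end.
- **Knob positions:** the orange knob sat about 2 mm from where I measured it in the images. The blue grip was similarly off, but the fingers centred on both without trouble.

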